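Load a leaf drill jig and jack the stack up to the leaf

TASK

Get the drill jig on the bench ready for stack drilling: swing its hinged leaf up and over until it stays open by itself, and stack all the white plastic blanks flat on the platform of the screw jack, one on another between the guide pins. Then lower the leaf shut over them, swing the bolt latch up until it rests in the slot of the leaf's ear, and last turn the jack's knob clockwise until the top blank just touches the underside of the leaf, without lifting the leaf noticeably. Do not disturb the drill, the try square or the bit stand.

Things in the scene. Friction and masses are not known exactly. Their poses are not given: they have to be found in the camera images.
- jig: drill jig fixed to the bench: base 215 x 340 x 15 mm, hinge posts at x = 87, y = +/-55 mm, leaf rest posts at x = -55, y = +/-66 (14 thick, 120 high), eight 8 mm guide pins 112 high at x = +/-39, y = +/-42 and x = +/-16, y = +/-59, leaving a blank 5 mm play; screw jack between them, knob on the -y side, bolt on the +y side. Origin under the platform's centre; +x points to the hinge
- leaf (a joint): hinge angle of the leaf, an aluminium plate 144 (x) x 150 (y) x 8 mm, 0.45 kg: 0 = shut (level on the rest posts, underside 120 mm above the bench), positive = open, vertical at 1.57; beyond that it leans back by its own weight on a stop at 1.9; let go earlier it falls shut. On its +y side it has a slotted ear for the bolt, reaching to y = 120 mm
- leaf_handle (a point): middle of the bar of the leaf's bow handle: a round steel bar 12 mm thick, 64 mm long, along the jig's y, held by an arm at each end, in the leaf's plane, 185 mm from the hinge axis; between bar and leaf edge is a gap of 29 mm for a finger. With the leaf shut it is 124 mm above the bench at the jig's x = -100, y = 0 mm
- leaf_hinge (a point): point on the leaf's hinge axis, which is the jig's y axis direction; at the jig's x = 85, y = 0 mm, 124 mm high
- leaf_under (a point): centre of the leaf's underside; with the leaf shut it is right above the jack platform, 120 mm above the bench
- bolt (a joint): angle of the bolt latch (8 mm rod with a 22 mm washer and a ball on top): 0.95 = leaning outwards (+y) on its stop, as at the start; decreasing as it swings up and in; balanced upright at 0.12; 0 = resting in the slot of the leaf's ear, kept there by its weight. Its washer then stands about 4 mm clear above the ear, so the leaf can rise 4 mm there before the bolt stops it
- bolt_ball (a point): centre of the bolt's black ball knob (26 mm diameter), 124 mm from the pivot; the fingers can take it from above, closing along the jig's x
- bolt_pivot (a point): point on the bolt's pivot axis (the jig's x direction); at the jig's x = 0, y = 108 mm, 40 mm high
- jack_knob (a joint): angle of the jack's knob about its vertical axis: grows clockwise seen from above and raises the platform 12 mm a turn (1.91 mm a radian); 0 = lowest, 21 = highest; starts at 0 to 3.5. It turns with about 0.12 N m and stays where it is left; the load cannot drive it back
- knob_axis (a point): point on the knob's axis, at the jig's x = 0, y = -152 mm, 95 mm above the bench. The knob is a black scalloped disc 68 mm across, its upper face 73 mm above the bench
- knob_pin (a point): middle of the crank pin on the knob, a freely revolving upright grip 12 mm thick and 34 mm tall, 26 mm from the knob's axis; the point is 22 mm above the knob's upper face, 95 mm above the bench
- jack_top (a point): centre of the upper face of the jack's platform, a steel plate 66 (x) x 104 (y) mm, axes as the jig's; 62 mm above the bench when lowest. The platform moves straight up and down
- blank1: loose white plastic blank, a plain rectangular plate 60 (its x) x 100 (its y) x 12 mm thick, 70 g, no holes; origin at the centre of its underside; between two and four are present, lying flat on the bench (absent ones read None)
- blank2: loose white plastic blank, a plain rectangular plate 60 (its x) x 100 (its y) x 12 mm thick, 70 g, no holes; origin at the centre of its underside; between two and four are present, lying flat on the bench (absent ones read None)
- blank3: loose white plastic blank, a plain rectangular plate 60 (its x) x 100 (its y) x 12 mm thick, 70 g, no holes; origin at the centre of its underside; between two and four are present, lying flat on the bench (absent ones read None)
- blank4: loose white plastic blank, a plain rectangular plate 60 (its x) x 100 (its y) x 12 mm thick, 70 g, no holes; origin at the centre of its underside; between two and four are present, lying flat on the bench (absent ones read None)
- cordless_drill: cordless drill standing on its battery, about 75 x 170 x 206 mm; leave it alone
- try_square: try square with a wooden stock 90 mm long and a steel blade 120 mm long, lying flat; leave it alone
- bit_stand: wooden block 60 x 130 x 35 mm with drill bits standing in it; leave it alone
Not all that is in view belongs to the job. What is shaped like the blank1 but yellow is not meant. Leave any pink look-alike of the blank4 alone.

How it is judged:
By the outcome, as a careful person would: the job done as asked, in the order asked, and still so for the second after the job is handed in, with the robot touching nothing.
Of blank1, blank2, blank3, blank4 only 2 to 4 are there at a start; the rules pass over those that are not, and their reading is None.
At some moment in a run one of blank1, blank2, blank3, blank4 may be knocked a few centimetres aside while the robot is not near it.
Once in a run the grip may slacken for a moment while it holds something.
It also fails if it takes over 192 s, if anything falls off the work surface, if the arm or the gripper's body presses on something with over 40 N, if the wrist force passes 120 N, or if a joint passes its speed limit or range.

ROBOT

A 7-joint arm with a two-finger parallel gripper is mounted at the origin on the work surface. World frame = base frame: x ahead of the robot, y to its left, z up, the work surface at z = 0. Lengths are in m, angles in rad, forces in N, time in s.
With the tool pointing down it reaches from about 0.425 to 1.025 m from the base axis. Payload 9.4 kg.
Tool frame: the origin (TCP) lies midway between the tips of the shut fingers; the grasp point (between the pads) lies 19 mm behind it (env.hold_point_z is the distance from the TCP to the grasp point, in m); z points along the fingers, y is the line along which they close (so a half turn about z gives the same grasp; the last joint's range is limited). The gripper opens to 85 mm and grips with 20 to 120 N. Pads are 22 mm wide; open, the fingers measure 114 mm over their backs; the gripper's body (76 mm by 85 mm) begins 54 mm behind the grasp point. The pads swing forward as they close: fully open they stand 13 mm farther back than shut.
Start: joints at [-1.187, 0.599, -0.003, 1.599, 0.002, 0.943, -0.08], TCP at [0.322, 0.649, 0.231] pointing down, gripper open.
Joint ranges: [-2.57, 2.57], [-0.35, 1.97], [-1.29, 1.29], [0.11, 2.56], [-1.05, 4.19], [0.11, 1.86], [-2.63, 2.63]. Speed limits (rad/s): [2.22, 2.22, 3.01, 3.01, 3.14, 3.14, 3.14].

INTERFACE

Orientations are given as [roll, pitch, yaw] about the fixed x, y, z axes, in that order (R = Rz(yaw) Ry(pitch) Rx(roll)).
In Python, from workcell import env gives the robot as it stands.
- The arm moves only by the tool apply_moves, never from a script. Its argument "motion" is a list of rows, each a list of 7 numbers: the finger opening in m, from 0 to 0.0854, then the shift along the world's x, y, z in m, then the turn, a rotation vector about the world's x, y, z in degrees. In form: [[jaw, dx, dy, dz, ax, ay, az], ...]. A call has 1 to 20 rows; each row shifts and turns the commanded pose from where the row before left it; what a row does not reach is not made up. A row lasts 1/8 s, in which the tool goes at most 62.5 mm and 10.7 degrees, less where a joint would pass 70% of its speed; a pose out of reach is approached as far as the arm can. A call with a gripper value outside its range is refused whole. The fingers move at their own pace and stop on an object; the grip force is fixed at half the most. Time passes only in rows, so rows that do not move let the fingers close. It gives the time, the measured TCP pose, the force, the opening and the grip force at its end, in the units of the state.
- env.get_obs(): the state, without advancing time (a new reading comes with each control period).
- env.capture(name): name is "scene" or "top" or "wrist"; returns the picture (400x640x3 uint8, blue, green, red); there is no depth.
- env.get_calibration(name): a dict with "fov_y" (degrees; the focal length in pixels is half the picture's height over the tangent of half this angle, whatever the lens; pixels are square), "cx", "cy" (the principal point, pixels), "dist" ([k1, k2, p1, p2, k3] as OpenCV has them; the pictures are not rectified), "world_to_cam" (4x4, takes a point from world to camera coordinates). Camera axes: x right, y up, looking along -z (the intrinsics and any distortion apply to the point x, -y, -z); pixel columns grow to the right and rows downward; lengths in m; the calibration is good to about 2 mm. A picture is of the moment at which its call begins: read the wrist's pose just before it. get_calibration takes no time and is no camera call; for the wrist camera it gives the pose at the moment of the call.
- env.job_done(): hands the job in; it is judged then, once.
The state is a dict: "clock": time; "joint_positions": joint angles; "qd": joint speeds; "joint_torque": joint torques, N m; "eef_pos": TCP position; "tcp_rot": TCP orientation; "force": force on the tool from outside, world axes, zero at the start; "ft_torque": the same for the moment, N m; "opening": finger opening in m; "grasp_force": force on a finger pad.
Only numpy, scipy, OpenCV 4.12 (cv2) and the standard library are available. Lean on these libraries where they do the work, as an engineer would, in place of code of your own. Each camera call takes 0.05 s, during which the arm holds its last target. There are 200 camera calls.

## Working session

There is one attempt and no reset: what is moved stays moved. The work goes in short steps, Python scripts to look and compute and a tool call to move; the robot and the scene stay as the last step left them, time stands still between calls to the robot, and variables do not carry over. Pictures are saved under pics/ and viewed, at most 14 in all, crops included, and the job is handed in when it is done.

Besides the shell and the picture viewer there is one more tool, called as name(argument=value, ...) on one line, values as JSON. apply_moves: Moves the arm, as the interface text tells. Its arguments: {"type":"object","properties":{"motion":{"type":"array"}},"required":["motion"]}

```bash
ls; mkdir -p pics
cat > h.py <<'E'
import numpy as np,cv2
from workcell import env
def K(c):
    f=200/np.tan(np.radians(c["fov_y"])/2)
    return np.array([[f,0,c["cx"]],[0,f,c["cy"]],[0,0,1]])
F=np.diag([1,-1,-1.])
def pix(c,P):
    W=np.array(c["world_to_cam"]);P=np.atleast_2d(P).astype(float)
    p=(P@W[:3,:3].T+W[:3,3])@F
    return cv2.projectPoints(p,np.zeros(3),np.zeros(3),K(c),np.array(c["dist"],float))[0][:,0]
def ray(c,uv,z):
    uv=np.array(uv,float).reshape(-1,1,2)
    n=cv2.undistortPoints(uv,K(c),np.array(c["dist"],float))[:,0]
    W=np.array(c["world_to_cam"]);d=np.c_[n,np.ones(len(n))]@F@W[:3,:3]
    o=-W[:3,:3].T@W[:3,3]
    return o+d*((z-o[2])/d[:,2])[:,None]
def snap(n,f=None):
    c=env.get_calibration(n);im=env.capture(n)
    if f: cv2.imwrite("pics/"+f,im)
    return c,im
E
python3 - <<'E'
from h import *
for n in("scene","top"):
    c,im=snap(n,n+"0.png");print(n,c["fov_y"],c["dist"],np.round(c["world_to_cam"],3).tolist())
print(env.get_obs(),env.hold_point_z)
E
```

```text
pics
scene 45.674787349431966 [-0.08780018  0.          0.          0.          0.        ] [[-0.44, 0.898, -0.003, 0.199], [-0.665, -0.324, 0.673, 0.31], [0.604, 0.298, 0.739, -1.768], [0.0, 0.0, 0.0, 1.0]]
top 49.31410183918439 [-0.10479426  0.          0.          0.          0.        ] [[-0.001, -1.0, -0.001, 0.051], [0.977, -0.001, 0.212, -0.587], [-0.212, -0.001, 0.977, -1.53], [0.0, 0.0, 0.0, 1.0]]
{'clock': 0.1, 'joint_positions': array([-1.18672937,  0.60007083, -0.00256518,  1.60003932,  0.00177891,
        0.94288602, -0.07981547]), 'qd': array([ 0.00149016, -0.00136517, -0.00178833, -0.00274581,  0.0003928 ,
        0.00196293,  0.00081444]), 'joint_torque': array([ 4.88126549e-03, -7.77986383e+01,  1.56993158e+00, -2.58626729e+01,
        1.26527002e-02,  5.41620335e-03, -2.40847743e-05]), 'eef_pos': array([0.32217047, 0.64902457, 0.23048818]), 'tcp_rot': array([-3.14019507e+00,  1.01324144e-04,  2.68087439e+00]), 'force': array([0.32581758, 0.1228696 , 0.1381154 ]), 'ft_torque': array([ 0.03981131, -0.0401225 ,  0.00081885]), 'grasp_force': 0.0, 'opening': 0.08513636055785577} 0.0187
```

View pics/scene0.png

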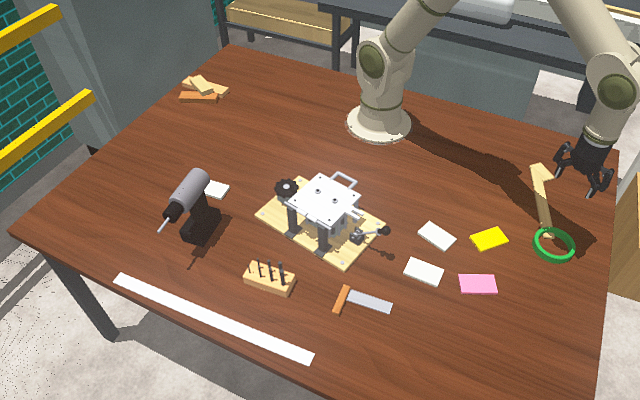

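View pics/top0.png

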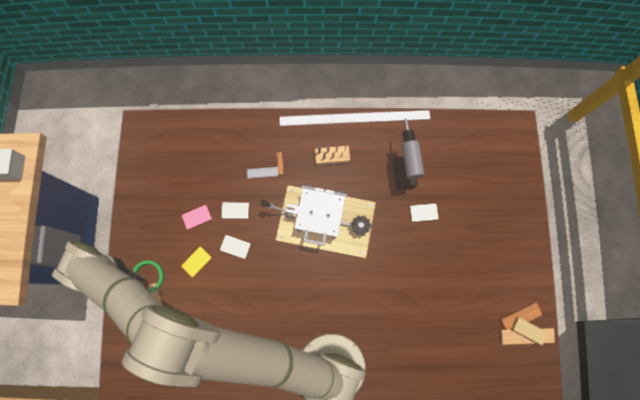

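Top view: three white blanks at (235,210), (235,247) and (424,212). The jig is around (325,222), with its handle towards the robot, the bolt on the left and the knob at (361,226).

Run:
```python
from h import *
c,im=snap("top"); cs,ims=snap("scene")
for nm,cc,i in(("top",c,im),("scene",cs,ims)):
    hsv=cv2.cvtColor(i,cv2.COLOR_BGR2HSV)
    m=((hsv[...,1]<50)&(hsv[...,2]>170)).astype(np.uint8)
    n,l,s,ce=cv2.connectedComponentsWithStats(m)
    for k in range(1,n):
        if 150<s[k,4]<900:
            pts=np.argwhere(l==k)[:,::-1]
            w=ray(cc,pts,0.012)[:,:2]
            (x,y),(a,b),t=cv2.minAreaRect((w*1000).astype(np.float32))
            print(nm,s[k,4],ce[k].round(),round(x),round(y),round(a),round(b),round(t,1), w.mean(0).round(4))
a=cv2.resize(im[175:270,225:440],None,fx=3.7,fy=3.7,interpolation=cv2.INTER_CUBIC)
b=cv2.resize(ims[160:280,240:400],None,fx=4,fy=4,interpolation=cv2.INTER_CUBIC)
cv2.imwrite("pics/a.png",a);
cv2.imwrite("pics/b.png",b)
```

```text
top 254 [  5. 160.] 776 1342 106 55 1.3 [0.7789 1.339 ]
top 365 [568. 237.] 481 -915 12 665 89.9 [ 0.4643 -0.9153]
top 248 [262. 172.] 719 260 33 113 4.4 [0.7188 0.2606]
top 422 [235. 210.] 570 361 62 101 0.0 [0.5696 0.3613]
top 417 [424. 212.] 561 -353 61 100 5.0 [ 0.5609 -0.3526]
top 444 [235. 246.] 433 357 102 61 71.3 [0.4322 0.3566]
top 852 [123. 303.] 218 769 134 108 45.4 [0.2203 0.7703]
top 185 [136. 324.] 148 716 34 99 65.1 [0.1442 0.7155]
top 594 [337. 346.] 70 -18 218 84 73.5 [ 0.0755 -0.0178]
top 531 [147. 372.] -24 664 184 48 69.8 [-0.0236  0.664 ]
top 540 [346. 381.] -39 -45 117 138 89.7 [-0.0454 -0.0519]
top 348 [311. 378.] -34 72 131 41 75.7 [-0.0338  0.072 ]
scene 163 [399.  15.] -849 -230 383 28 1.2 [-0.8482 -0.2308]
scene 318 [492.   3.] -1184 162 120 300 29.5 [-1.2113  0.1637]
scene 373 [372.  37.] -516 -239 339 121 26.7 [-0.5692 -0.2607]
scene 765 [367. 128.] 57 -23 234 127 65.3 [ 0.0647 -0.0218]
scene 199 [629. 179.] -76 881 22 272 73.2 [-0.0861  0.8814]
scene 361 [187. 183.] 583 -440 150 44 4.2 [ 0.5833 -0.4407]
scene 286 [216. 189.] 567 -341 65 72 5.2 [ 0.5642 -0.339 ]
scene 586 [437. 235.] 439 354 101 67 71.6 [0.4382 0.356 ]
scene 741 [ 15. 263.] 1082 -705 143 79 0.1 [ 1.0718 -0.7008]
scene 686 [424. 271.] 576 361 100 64 88.4 [0.576  0.3612]
scene 175 [ 22. 283.] 1108 -626 13 171 89.7 [ 1.1089 -0.6261]
scene 531 [369. 301.] 729 263 37 117 4.3 [0.7287 0.2629]
```

View pics/a.png

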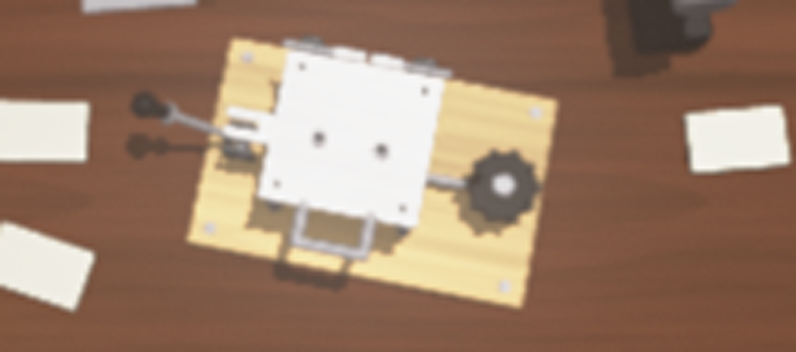

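View pics/b.png

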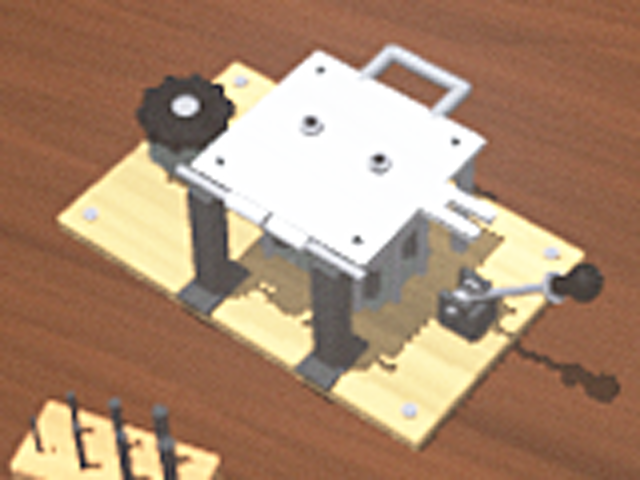

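Run:
```python
from h import *
from scipy.optimize import least_squares
c=env.get_calibration("top");s=env.get_calibration("scene")
T=lambda p:np.array(p)/3.7+[225,175]-.36
S=lambda p:np.array(p)/4+[240,160]-.37
leaf=np.array([[72,75,.128],[72,-75,.128],[-72,-75,.128],[-72,75,.128]])/[1000,1000,1]
tl=T([(288,50),(443,78),(418,228),(260,198)]); 
tb=T([(232,38),(557,100),(522,306),(188,240)])
sb=S([(425,448),(58,218),(235,62),(583,250)])
sl=S([(363,272),(185,168),(318,52),(486,142)])
def W(v,P):
    x,y,a=v[:3];R=np.array([[np.cos(a),-np.sin(a),0],[np.sin(a),np.cos(a),0],[0,0,1]])
    return P@R.T+[x,y,0]
def base(v): return np.array([[.1075+v[3],.17+v[4],.015],[.1075+v[3],-.17+v[4],.015],[-.1075+v[3],-.17+v[4],.015],[-.1075+v[3],.17+v[4],.015]])
f=lambda v:np.concatenate([pix(c,W(v,leaf))-tl,pix(c,W(v,base(v)))-tb,pix(s,W(v,leaf))-sl,pix(s,W(v,base(v)))-sb]).ravel()
r=least_squares(f,[.55,0,-.15,0,0],loss="soft_l1");print(r.x.round(4),np.degrees(r.x[2]));print(f(r.x).reshape(-1,2).round(1).tolist())
v=r.x
for n,P in dict(handle=[-.1,0,.124],hinge=[.085,0,.124],ball=[0,.108+.124*np.sin(.95),.04+.124*np.cos(.95)],knob=[0,-.152,.095],plat=[0,0,.062]).items(): print(n,W(v,np.array([P])).round(4))
```

```text
[ 0.5435  0.0411 -0.19   -0.0082 -0.0246] -10.88656127251687
[[0.3, -0.8], [0.3, -0.6], [-0.3, -1.2], [-0.2, -1.2], [-0.3, -0.5], [0.1, -0.8], [0.1, -0.5], [-0.1, 0.2], [0.3, -2.0], [1.7, -0.8], [-0.1, -0.4], [-0.1, -0.8], [-0.8, -1.8], [-0.1, -0.0], [0.3, -0.4], [1.4, 0.0]]
handle [[0.4453 0.06   0.124 ]]
hinge [[0.6269 0.025  0.124 ]]
ball [[0.5829 0.2462 0.1121]]
knob [[ 0.5148 -0.1082  0.095 ]]
plat [[0.5435 0.0411 0.062 ]]
```

apply_moves(motion=[[0.028,0.01,-0.049,0,0,0,-6.2],[0.028,0.01,-0.049,0,0,0,-6.2],[0.028,0.01,-0.049,0,0,0,-6.2],[0.028,0.01,-0.049,0,0,0,-6.2],[0.028,0.01,-0.049,0,0,0,-6.2],[0.028,0.01,-0.049,0,0,0,-6.2],[0.028,0.01,-0.049,0,0,0,-6.2],[0.028,0.01,-0.049,0,0,0,-6.2],[0.028,0.01,-0.049,0,0,0,-6.2],[0.028,0.01,-0.049,0,0,0,-6.2],[0.028,0.011,-0.049,0,0,0,-6.2],[0.028,0.012,-0.05,0,0,0,-6.3],[0.028,0,0,0,0,0,0],[0.028,0,0,0,0,0,0]])

```text
clock: 1.95
eef_pos: [0.4453, 0.0608, 0.2313]
tcp_rot: [-3.141, -0.0, 1.381]
force: [-0.8, 0.6, -1.2]
opening: 0.0283
grasp_force: 0.0
```

Run:
```python
from h import *
c,im=snap("wrist")
v=[.5435,.0411,-.19]
def W(P):
    x,y,a=v;P=np.atleast_2d(P);R=np.array([[np.cos(a),-np.sin(a),0],[np.sin(a),np.cos(a),0],[0,0,1]]);return P@R.T+[x,y,0]
for P in([-.1,0,.124],[-.1,.032,.124],[-.1,-.032,.124],[-.072,.075,.128],[-.072,-.075,.128],[0,-.152,.073]):
    p=pix(c,W(P))[0];print(P,p.round(1));cv2.circle(im,tuple(int(t) for t in p),3,(0,0,255),1) if abs(p).max()<2000 else 0
cv2.imwrite("pics/w1.png",im);print(env.get_obs()["eef_pos"])
```

```text
[-0.1, 0, 0.124] [312.3 198.2]
[-0.1, 0.032, 0.124] [312.3 157.5]
[-0.1, -0.032, 0.124] [312.3 235.8]
[-0.072, 0.075, 0.128] [352.8  97.3]
[-0.072, -0.075, 0.128] [345.8 284.8]
[0, -0.152, 0.073] [406.7 318.4]
[0.44521221 0.06125632 0.23119848]
```

View pics/w1.png

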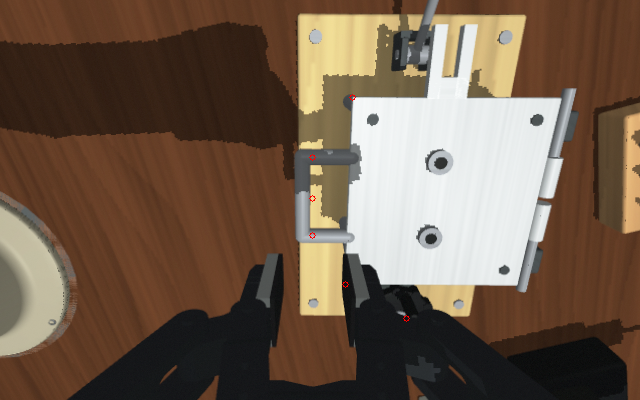

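Run:
```python
from h import *
c=env.get_calibration("top");s=env.get_calibration("scene");w=env.get_calibration("wrist")
T=lambda p:np.array(p)/3.7+[225,175]-.36
S=lambda p:np.array(p)/4+[240,160]-.37
J=lambda p:((p-[.5435,.0411,0])@np.array([[np.cos(-.19),-np.sin(-.19),0],[np.sin(-.19),np.cos(-.19),0],[0,0,1]]))
p=lambda n,a:print(n,(J(a)*1000).round(1).tolist())
p("knob top",ray(c,T((503,187)),.073)); p("knob scene",ray(s,S((186,105)),.073))
p("ball top",ray(c,T((148,105)),.112)); p("ball scene",ray(s,S((577,282)),.112))
p("bar wrist",ray(w,[(302,157),(302,238)],.124)); p("handle outer corners top",ray(c,T([(297,245),(365,257)]),.124))
p("posts scene foot",ray(s,S([(200,296),(320,370)]),.015))
p("leaf edges wrist",ray(w,[(352,97),(562,98),(527,285),(346,285)],.128))
p("hinge scene barrel ends",ray(s,S([(363,275),(180,170)]),.124))
```

```text
knob top [[-13.2, -151.9, 73.0]]
knob scene [[-10.0, -154.2, 73.0]]
ball top [[-5.6, 198.0, 112.0]]
ball scene [[-11.9, 190.8, 112.0]]
bar wrist [[-107.9, 32.9, 124.0], [-108.4, -33.4, 124.0]]
handle outer corners top [[-112.3, 31.1, 124.0], [-111.4, -33.3, 124.0]]
posts scene foot [[92.6, -58.9, 15.0], [93.2, 52.4, 15.0]]
leaf edges wrist [[-72.9, 75.8, 128.0], [71.2, 74.9, 128.0], [78.3, -74.0, 128.0], [-71.9, -74.6, 128.0]]
hinge scene barrel ends [[77.3, 78.0, 124.0], [77.9, -81.0, 124.0]]
```

Wrist view: the leaf corners match my prediction, but the bar sits at u≈302, about 8 mm further out. That puts the jig origin 8 mm towards the robot, at about (0.5355, 0.042), which the knob and hinge positions also support.

apply_moves(motion=[[0.028,-0.008,0,-0.03,0,0,0],[0.028,0,0,-0.04,0,0,0],[0.028,0,0,-0.03,0,0,0],[0.028,0,0,-0.021,0,0,0],[0.028,0,0,0,0,0,0],[0,0,0,0,0,0,0],[0,0,0,0,0,0,0],[0,0,0,0,0,0,0]])

```text
clock: 3.0
eef_pos: [0.4373, 0.061, 0.1109]
tcp_rot: [3.141, -0.001, 1.381]
force: [-2.3, 3.4, 2.1]
opening: 0.0094
grasp_force: 58.9
```

apply_moves(motion=[[0,0.001,0,0.0185,0,0,0],[0,0.003,-0.001,0.0183,0,0,0],[0,0.0045,-0.001,0.018,0,0,0],[0,0.006,-0.001,0.0173,0,0,0],[0,0,0,0,0,0,0]])

```text
clock: 3.62
eef_pos: [0.4509, 0.0583, 0.1835]
tcp_rot: [-3.14, -0.001, 1.381]
force: [-4.5, 4.6, 0.5]
opening: 0.0095
grasp_force: 58.5
```

apply_moves(motion=[[0,0.008,-0.0015,0.0167,0,0,0],[0,0.0095,-0.002,0.0158,0,0,0],[0,0.011,-0.002,0.0147,0,0,0],[0,0.0125,-0.0025,0.0135,0,0,0],[0,0.0137,-0.0025,0.0122,0,0,0],[0,0.0147,-0.003,0.0108,0,0,0],[0,0.0158,-0.003,0.0092,0,0,0],[0,0.0166,-0.0032,0.0075,0,0,0],[0,0.0172,-0.0033,0.0059,0,0,0],[0,0.0178,-0.0034,0.004,0,0,0],[0,0,0,0,0,0,0]])

```text
clock: 5.0
eef_pos: [0.5904, 0.0307, 0.2951]
tcp_rot: [3.138, -0.002, 1.38]
force: [-4.1, 2.7, 15.6]
opening: 0.0096
grasp_force: 64.0
```

Run:
```python
from h import *
c,im=snap("scene"); cv2.imwrite("pics/s2.png",cv2.resize(im[60:310,180:540],None,fx=2,fy=2))
```

```text
(no output)
```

View pics/s2.png

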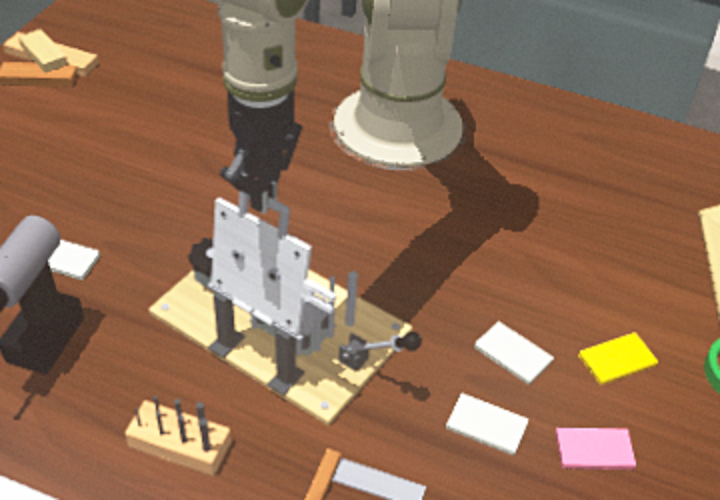

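The leaf is up at about 1.4 rad with the bar held in the fingers. I'll continue to the stop.

apply_moves(motion=[[0,0.018,-0.0035,0.001,0,0,0],[0,0.018,-0.0035,0,0,0,0],[0,0.018,-0.0035,-0.002,0,0,0],[0,0.0177,-0.0034,-0.0035,0,0,0],[0,0.014,-0.003,-0.004,0,0,0],[0,0,0,0,0,0,0]])

```text
clock: 5.8
eef_pos: [0.6763, 0.0136, 0.2853]
tcp_rot: [3.138, -0.0, 1.38]
force: [0.3, 0.8, 6.8]
opening: 0.0089
grasp_force: 67.2
```

apply_moves(motion=[[0.04,0,0,0,0,0,0],[0.04,0,0,0,0,0,0],[0.04,0,0,0.03,0,0,0],[0.04,0,0,0.04,0,0,0],[0.08,-0.02,0.057,0,0,0,2],[0.08,-0.02,0.058,0,0,0,2],[0.08,-0.02,0.058,-0.02,0,0,2],[0.08,-0.02,0.058,-0.04,0,0,2],[0.08,-0.012,0.058,-0.05,0,0,2],[0.08,-0.012,0.058,-0.05,0,0,0.9],[0.08,0,0,-0.04,0,0,0],[0.08,0,0,0,0,0,0]])

```text
clock: 7.3
eef_pos: [0.5766, 0.3277, 0.1772]
tcp_rot: [-3.137, 0.004, 1.572]
force: [0.0, -0.2, 1.1]
opening: 0.0795
grasp_force: 0.0
```

```bash
cat >> h.py <<'E'
def blanks(n,img=None):
    c,i=snap(n) if img is None else img
    hsv=cv2.cvtColor(i,cv2.COLOR_BGR2HSV)
    m=((hsv[...,1]<50)&(hsv[...,2]>150)).astype(np.uint8)
    nn,l,s,ce=cv2.connectedComponentsWithStats(m)
    for k in range(1,nn):
        if s[k,4]>150:
            w=ray(c,np.argwhere(l==k)[:,::-1],0.012)[:,:2]
            (x,y),(a,b),t=cv2.minAreaRect((w*1000).astype(np.float32))
            if 85<max(a,b)<125 and 50<min(a,b)<75 and .2<x/1000<.8: print(n,s[k,4],round(x),round(y),round(a),round(b),round(t,1))
E
python3 - <<'E'
from h import *
blanks("top");blanks("scene")
c,im=snap("wrist");blanks("wrist",(c,im))
cs,ims=snap("scene");cv2.imwrite("pics/x.png",np.vstack([im,ims]) [:, :][::1])
cv2.imwrite("pics/x.png",cv2.resize(np.hstack([im,ims[60:310,180:580].repeat(1,0) if 0 else cv2.resize(ims[60:310,180:580],(640,400))]),(800,250)))
print(env.get_obs()["eef_pos"])
E
```

```text
top 258 778 1335 112 52 10.4
top 430 560 -352 63 102 3.8
scene 536 439 354 100 67 71.6
scene 654 577 361 100 66 88.4
[0.57994234 0.32768417 0.18214887]
```

View pics/x.png

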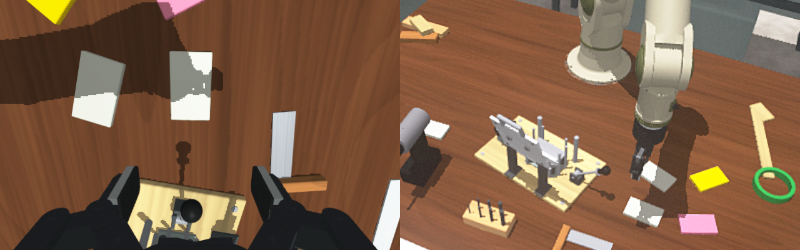

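Leaf stays open (scene, left centre). Wrist view shows blank A at about (304,137) and B at about (157,143), both part-shadowed, so I'll measure with a mask that tolerates shadow.

```bash
sed -i 's/(hsv\[...,1\]<50)&(hsv\[...,2\]>150)/(hsv[...,1]<60)\&(hsv[...,2]>80)/' h.py
python3 - <<'E'
from h import *
c,im=snap("wrist");print(env.get_obs()["eef_pos"]);blanks("wrist",(c,im))
h=cv2.cvtColor(im,cv2.COLOR_BGR2HSV)
for p in((290,100),(300,180),(150,100),(250,100)):print(h[p[1],p[0]])
print(ray(c,[(272,82),(338,83),(336,192),(272,190)],.012).round(4).tolist())
E
```

```text
[0.57986098 0.32784282 0.18218522]
wrist 7500 436 356 101 62 71.3
wrist 7171 572 362 100 60 89.0
[ 39  18 139]
[ 35   6 249]
[ 45  18 139]
[ 12 151  59]
[[0.5458, 0.412, 0.012], [0.603, 0.4111, 0.012], [0.6034, 0.3118, 0.012], [0.5418, 0.314, 0.012]]
```

apply_moves(motion=[[0.08,-0.008,0.034,-0.03,0,0,-1],[0.08,0,0,-0.05,0,0,0],[0.08,0,0,-0.05,0,0,0],[0.08,0,0,-0.035,0,0,0],[0.08,0,0,-0.02,0,0,0],[0.08,0,0,0,0,0,0],[0,0,0,0,0,0,0],[0,0,0,0,0,0,0],[0,0,0,0,0,0,0]])

```text
clock: 8.68
eef_pos: [0.5718, 0.3628, -0.0026]
tcp_rot: [3.139, -0.002, 1.553]
force: [0.0, -1.3, 5.3]
opening: 0.0586
grasp_force: 64.8
```

apply_moves(motion=[[0,0,0,0.03,0,0,0],[0,0,0,0.06,0,0,0],[0,0,0,0.06,0,0,0],[0,0,0,0.04,0,0,0],[0,0,0,0,0,0,0]])

```text
clock: 9.3
eef_pos: [0.5725, 0.3633, 0.1904]
tcp_rot: [3.135, -0.005, 1.553]
force: [1.0, 0.6, -1.5]
opening: 0.0583
grasp_force: 64.6
```

Run:
```python
from h import *
o=[.5355,.0420];a=-.19
def W(P):
    P=np.array(P,float);R=np.array([[np.cos(a),-np.sin(a),0],[np.sin(a),np.cos(a),0],[0,0,1]]);return P@R.T+[*o,0]
pins=[(x,y,z) for z in(.112,) for sx in(1,-1) for sy in(1,-1) for x,y in((sx*.039,sy*.042),(sx*.016,sy*.059))]
posts=[(-.055,y,.12) for y in(.066,-.066)]
ims=[]
for n,(x0,x1,y0,y1) in(("top",(270,390,180,260)),("scene",(260,380,170,250))):
    c,im=snap(n);b=cv2.resize(im[y0:y1,x0:x1],None,fx=6,fy=6,interpolation=cv2.INTER_CUBIC)
    for p in pix(c,W(pins+posts)):
        q=((p-[x0,y0]+.5)*6-.5).astype(int);cv2.drawMarker(b,tuple(int(t) for t in q),(0,0,255),0,8)
    ims.append(b)
b=np.vstack(ims);cv2.imwrite("pics/j.png",cv2.resize(b,(450,600)));cv2.imwrite("pics/j0.png",ims[0]);cv2.imwrite("pics/j1.png",ims[1])
print(env.get_obs()["opening"])
```

```text
0.058658505437824755
```

View pics/j1.png

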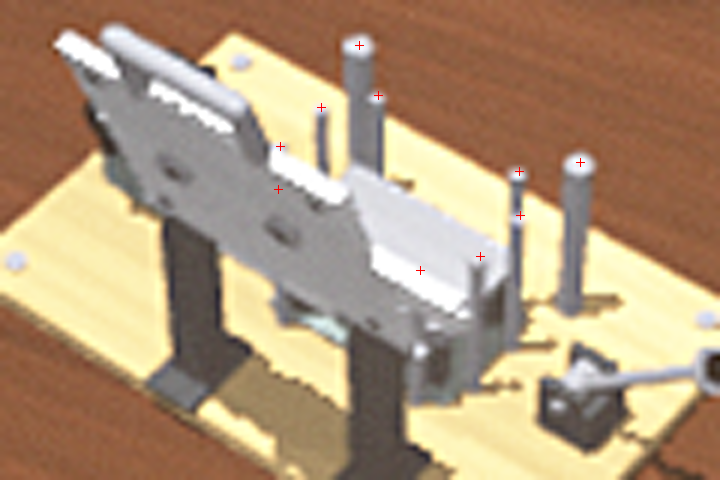

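View pics/j0.png

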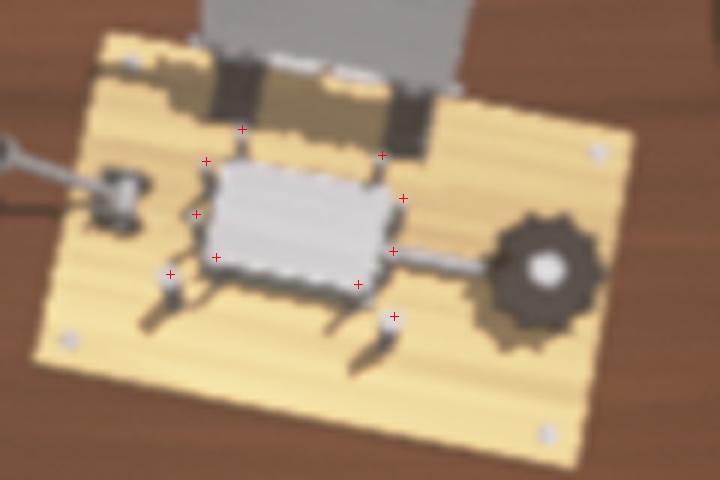

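Pin and post markers fall on their tops in both views within a pixel, so the jig pose (0.5355, 0.042, -0.19) holds. Next I'll carry blank A over the platform.

apply_moves(motion=[[0,-0.004,-0.037,0,0,0,-1.1],[0,-0.004,-0.037,0,0,0,-1.1],[0,-0.004,-0.037,0,0,0,-1.1],[0,-0.004,-0.037,0,0,0,-1.1],[0,-0.004,-0.037,0,0,0,-1.1],[0,-0.004,-0.037,0,0,0,-1.1],[0,-0.004,-0.037,0,0,0,-1.1],[0,-0.004,-0.037,0,0,0,-1.1],[0,-0.005,-0.025,0,0,0,-1.1],[0,0,0,0,0,0,0],[0,0,0,0,0,0,0]])

```text
clock: 10.78
eef_pos: [0.5334, 0.042, 0.1844]
tcp_rot: [-3.141, 0.0, 1.381]
force: [0.5, 0.4, -0.6]
opening: 0.0581
grasp_force: 69.5
```

apply_moves(motion=[[0,0.002,0,-0.03,0,0,0],[0,0,0,-0.03,0,0,0],[0,0,0,-0.025,0,0,0],[0,0,0,-0.02,0,0,0],[0,0,0,-0.007,0,0,0],[0,0,0,0,0,0,0]])

```text
clock: 11.52
eef_pos: [0.5355, 0.0419, 0.0727]
tcp_rot: [-3.141, 0.0, 1.381]
force: [-0.2, -0.5, -1.2]
opening: 0.0579
grasp_force: 69.6
```

apply_moves(motion=[[0,0,0,-0.004,0,0,0],[0,0,0,-0.002,0,0,0],[0,0,0,0,0,0,0]])

```text
clock: 11.9
eef_pos: [0.5357, 0.0413, 0.0673]
tcp_rot: [3.141, -0.0, 1.381]
force: [-0.2, 0.3, -1.0]
opening: 0.0582
grasp_force: 69.6
```

apply_moves(motion=[[0,0,0,-0.002,0,0,0],[0,0,0,-0.0015,0,0,0],[0,0,0,0,0,0,0]])

```text
clock: 12.28
eef_pos: [0.5355, 0.0412, 0.0634]
tcp_rot: [-3.141, 0.0, 1.38]
force: [-0.4, 0.5, 0.1]
opening: 0.0584
grasp_force: 69.6
```

apply_moves(motion=[[0,0,0,-0.0015,0,0,0],[0,0,0,-0.0015,0,0,0],[0,0,0,0,0,0,0]])

```text
clock: 12.65
eef_pos: [0.5357, 0.0413, 0.0625]
tcp_rot: [3.141, -0.001, 1.38]
force: [-6.5, 0.3, 30.2]
opening: 0.0582
grasp_force: 72.9
```

apply_moves(motion=[[0,0,0,0.001,0,0,0],[0.075,0,0,0,0,0,0],[0.075,0,0,0,0,0,0],[0.075,0,0,0.02,0,0,0],[0.075,0,0,0.05,0,0,0],[0.075,0,0,0.055,0,0,0],[0.08,-0.012,0.039,0,0,0,-1],[0.08,-0.012,0.039,0,0,0,-1],[0.08,-0.012,0.039,0,0,0,-1],[0.08,-0.012,0.039,0,0,0,-1],[0.08,-0.012,0.039,0,0,0,-1],[0.08,-0.012,0.039,0,0,0,-1],[0.08,-0.014,0.04,0,0,0,-0.8],[0.08,-0.014,0.04,0,0,0,-1],[0.08,0,0,0,0,0,0]])

```text
clock: 14.52
eef_pos: [0.4338, 0.3589, 0.1858]
tcp_rot: [-3.141, -0.0, 1.25]
force: [-1.3, 0.0, -0.8]
opening: 0.08
grasp_force: 0.0
```

Run:
```python
from h import *
print(env.get_obs()["eef_pos"])
c,im=snap("scene");blanks("scene",(c,im));blanks("top")
cv2.imwrite("pics/s3.png",cv2.resize(im[160:260,250:450],None,fx=4,fy=4,interpolation=cv2.INTER_CUBIC))
```

```text
[0.43377067 0.35887216 0.18581699]
scene 627 440 355 103 68 71.1
top 466 561 -352 65 106 4.7
```

View pics/s3.png

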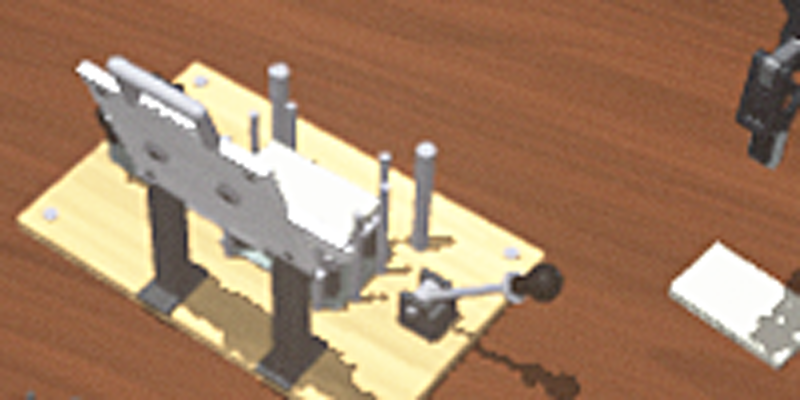

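Blank A lies flat on the platform and blank B hasn't moved. Picking B.

apply_moves(motion=[[0.08,0.002,-0.003,-0.05,0,0,0],[0.08,0,0,-0.05,0,0,0],[0.08,0,0,-0.05,0,0,0],[0.08,0,0,-0.025,0,0,0],[0.08,0,0,-0.0135,0,0,0],[0.08,0,0,0,0,0,0],[0,0,0,0,0,0,0],[0,0,0,0,0,0,0],[0,0,0,0,0,0,0]])

```text
clock: 15.75
eef_pos: [0.438, 0.3525, -0.0003]
tcp_rot: [3.141, -0.002, 1.244]
force: [-0.4, -1.3, 6.1]
opening: 0.058
grasp_force: 64.0
```

apply_moves(motion=[[0,0,0,0.03,0,0,0],[0,0,0,0.055,0,0,0],[0,0,0,0.055,0,0,0],[0,0,0,0.05,0,0,0],[0,0.01,-0.035,0,0,0,0.9],[0,0.011,-0.035,0,0,0,0.9],[0,0.011,-0.035,0,0,0,0.9],[0,0.011,-0.035,0,0,0,0.9],[0,0.011,-0.035,0,0,0,0.9],[0,0.011,-0.035,0,0,0,0.9],[0,0.011,-0.035,0,0,0,0.8],[0,0.011,-0.035,0,0,0,0.9],[0,0.01,-0.033,0,0,0,0.8],[0,0,0,0,0,0,0],[0,0,0,0,0,0,0]])

```text
clock: 17.62
eef_pos: [0.5344, 0.0399, 0.1886]
tcp_rot: [3.141, -0.001, 1.382]
force: [-0.1, 0.9, -0.2]
opening: 0.0583
grasp_force: 64.9
```

apply_moves(motion=[[0,0.001,0,-0.03,0,0,0],[0,0,0,-0.035,0,0,0],[0,0,0,-0.025,0,0,0],[0,0,0,-0.0145,0,0,0],[0,0,0,0,0,0,0]])

```text
clock: 18.25
eef_pos: [0.5351, 0.04, 0.0831]
tcp_rot: [-3.14, 0.0, 1.383]
force: [0.7, 0.2, -0.3]
opening: 0.0577
grasp_force: 64.9
```

apply_moves(motion=[[0,0,0,-0.0025,0,0,0],[0,0,0,-0.0025,0,0,0],[0,0,0,0,0,0,0]])

```text
clock: 18.62
eef_pos: [0.5357, 0.0394, 0.0789]
tcp_rot: [3.141, -0.0, 1.382]
force: [0.3, 0.4, -0.4]
opening: 0.0579
grasp_force: 64.9
```

apply_moves(motion=[[0,0,0,-0.0015,0,0,0],[0,0,0,-0.0015,0,0,0],[0,0,0,0,0,0,0]])

```text
clock: 19.0
eef_pos: [0.5358, 0.0393, 0.0769]
tcp_rot: [3.141, -0.001, 1.382]
force: [-4.3, 0.0, 19.6]
opening: 0.0578
grasp_force: 67.1
```

apply_moves(motion=[[0,0,0,0.0005,0,0,0],[0.075,0,0,0,0,0,0],[0.075,0,0,0,0,0,0],[0.075,0,0,0.02,0,0,0],[0.075,0,0,0.05,0,0,0],[0.075,0,0,0.06,0,0,0],[0.08,0,-0.038,0.02,0,0,2],[0.08,0,-0.038,0,0,0,2],[0.08,0,-0.038,0,0,0,2],[0.08,0,-0.038,0,0,0,2],[0.08,0,-0.038,0,0,0,2],[0.08,0,-0.038,0,0,0,2],[0.08,0,0,0,0,0,0],[0.08,0,0,0,0,0,0]])

```text
clock: 20.75
eef_pos: [0.5354, -0.1882, 0.2257]
tcp_rot: [-3.141, -0.001, 1.591]
force: [-0.3, 0.6, -0.1]
opening: 0.0803
grasp_force: 0.0
```

Run:
```python
from h import *
print(env.get_obs()["eef_pos"])
t=snap("top");s=snap("scene");blanks("top",t);blanks("scene",s)
A=cv2.resize(t[1][110:240,340:460],(480,520));B=cv2.resize(s[1][150:260,140:350],(800,419))[:, :]
a=np.zeros((520,800,3),np.uint8);cv2.imwrite("pics/d0.png",np.hstack([cv2.resize(A,(378,410)),cv2.resize(s[1][150:255,145:250],(410,410))]))
```

```text
[ 0.53544374 -0.18823808  0.22570086]
```

View pics/d0.png

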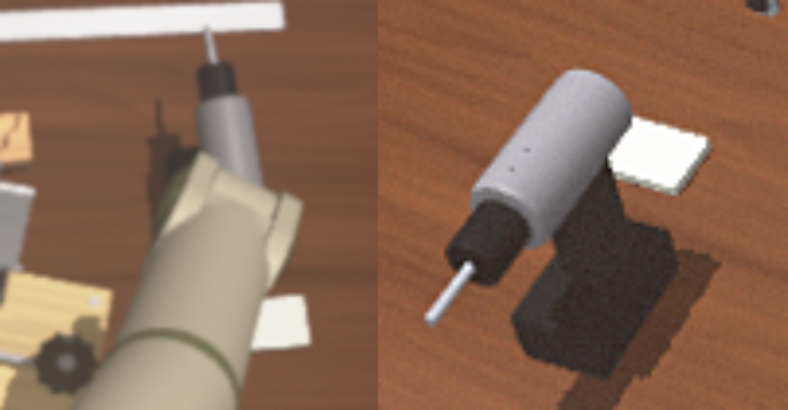

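Run:
```python
from h import *
s=env.get_calibration("scene");t=env.get_calibration("top")
f=lambda u,v:((u-378)/3.905+145,v/3.905+150)
print(ray(s,[f(675,280),f(605,375),f(515,345)],0).round(3).tolist())
print("body",ray(s,[f(625,95),f(575,72)],.19).round(3).tolist(), ray(t,[(418,180),(407,180)],.19).round(3).tolist())
print(ray(s,[f(710,140),f(678,190),f(640,118)],.012).round(3).tolist())
blanks("wrist")
```

```text
[[0.664, -0.252, 0.0], [0.765, -0.246, 0.0], [0.773, -0.325, 0.0]]
body [[0.657, -0.262, 0.19], [0.654, -0.309, 0.19]] [[0.638, -0.294, 0.19], [0.638, -0.256, 0.19]]
[[0.533, -0.305, 0.012], [0.592, -0.297, 0.012], [0.537, -0.373, 0.012]]
wrist 3584 563 -351 60 105 4.7
```

apply_moves(motion=[[0.08,0.006,-0.04,0,0,0,0.9],[0.08,0.006,-0.04,0,0,0,0.9],[0.08,0.007,-0.04,0,0,0,0.9],[0.08,0.007,-0.043,0,0,0,0.8],[0.08,0,0,0,0,0,0],[0.08,0,0,0,0,0,0]])

```text
clock: 21.65
eef_pos: [0.5618, -0.3503, 0.2257]
tcp_rot: [-3.141, -0.001, 1.654]
force: [0.1, -0.0, -0.3]
opening: 0.0796
grasp_force: 0.0
```

apply_moves(motion=[[0.08,0,-0.0015,-0.05,0,0,0],[0.08,0,0,-0.05,0,0,0],[0.08,0,0,-0.05,0,0,0],[0.08,0,0,-0.045,0,0,0],[0.08,0,0,-0.02,0,0,0],[0.08,0,0,-0.0125,0,0,0],[0.08,0,0,0,0,0,0],[0,0,0,0,0,0,0],[0,0,0,0,0,0,0],[0,0,0,0,0,0,0]])

```text
clock: 22.9
eef_pos: [0.5625, -0.3537, 0.0006]
tcp_rot: [3.139, 0.001, 1.653]
force: [-0.6, 1.1, 6.9]
opening: 0.0582
grasp_force: 63.9
```

apply_moves(motion=[[0,0,0,0.03,0,0,0],[0,0,0,0.06,0,0,0],[0,0,0,0.06,0,0,0],[0,0,0,0.05,0,0,0],[0,-0.0027,0.039,0,0,0,-1.6],[0,-0.0027,0.039,0,0,0,-1.6],[0,-0.0027,0.039,0,0,0,-1.6],[0,-0.0027,0.039,0,0,0,-1.6],[0,-0.0027,0.039,0,0,0,-1.6],[0,-0.0027,0.039,0,0,0,-1.6],[0,-0.0027,0.039,0,0,0,-1.5],[0,-0.0027,0.04,0,0,0,-1.5],[0,-0.0027,0.04,0,0,0,-1.5],[0,-0.0027,0.041,0,0,0,-1.5],[0,0,0,0,0,0,0],[0,0,0,0,0,0,0]])

```text
clock: 24.9
eef_pos: [0.5347, 0.0403, 0.1993]
tcp_rot: [3.14, -0.0, 1.381]
force: [0.5, -0.3, -1.0]
opening: 0.0582
grasp_force: 64.9
```

apply_moves(motion=[[0,0.001,0,-0.03,0,0,0],[0,0,0,-0.035,0,0,0],[0,0,0,-0.025,0,0,0],[0,0,0,-0.013,0,0,0],[0,0,0,-0.003,0,0,0],[0,0,0,0,0,0,0]])

```text
clock: 25.65
eef_pos: [0.536, 0.0403, 0.0931]
tcp_rot: [3.141, -0.0, 1.38]
force: [-0.6, 0.0, -0.5]
opening: 0.0577
grasp_force: 64.8
```

apply_moves(motion=[[0,0,0,-0.002,0,0,0],[0,0,0,-0.0015,0,0,0],[0,0,0,0,0,0,0]])

```text
clock: 26.02
eef_pos: [0.536, 0.0409, 0.0899]
tcp_rot: [3.14, -0.001, 1.381]
force: [-1.2, 0.4, 7.0]
opening: 0.058
grasp_force: 65.7
```

apply_moves(motion=[[0.075,0,0,0,0,0,0],[0.075,0,0,0,0,0,0],[0.075,0,0,0.02,0,0,0],[0.075,0,0,0.06,0,0,0],[0.06,0,0,0.06,0,0,0],[0.03,0,-0.05,0.05,0,0,0],[0.03,0,-0.05,0.03,0,0,0],[0.03,0,-0.05,0.02,0,0,0],[0.03,0,-0.05,0,0,0,0],[0.03,0,-0.03,0,0,0,0],[0.03,0,0,0,0,0,0],[0.03,0,0,0,0,0,0]])

```text
clock: 27.52
eef_pos: [0.5355, -0.1826, 0.3229]
tcp_rot: [-3.141, -0.0, 1.381]
force: [0.3, 0.6, -0.6]
opening: 0.0301
grasp_force: 0.0
```

Run:
```python
from h import *
print(env.get_obs()["eef_pos"])
c,im=snap("wrist","w3.png")
o=[.5355,.0420];a=-.19
R=np.array([[np.cos(a),-np.sin(a),0],[np.sin(a),np.cos(a),0],[0,0,1]])
for P in([.03,.05,.101],[.03,-.05,.101],[-.03,-.05,.101],[-.03,.05,.101],[0,-.152,.073]):print(P,pix(c,R@P+[*o,0]).round(1))
```

```text
[ 0.53553921 -0.18259258  0.32294637]
[0.03, 0.05, 0.101] [[ 297.1 -159.7]]
[0.03, -0.05, 0.101] [[298.8 -17.5]]
[-0.03, -0.05, 0.101] [[233.8 -17.6]]
[-0.03, 0.05, 0.101] [[ 224.  -159.9]]
[0, -0.152, 0.073] [[273.8  96.9]]
```

View pics/w3.png

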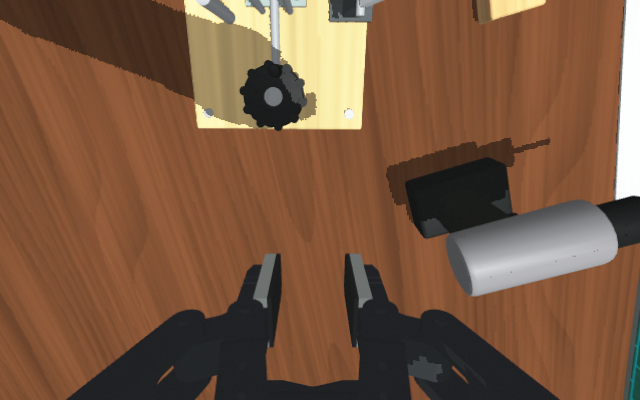

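Wrist view: the knob centre at (274,97) matches my prediction. The crank pin is the dark round bump at about (274,69), on the jig's +y side of the axis. The stack is out of view, so I'll move closer.

apply_moves(motion=[[0.03,0.01,0.045,0,0,0,0],[0.03,0.01,0.045,0,0,0,0],[0.03,0.01,0.03,0,0,0,0],[0.03,0,0,0,0,0,0],[0.03,0,0,0,0,0,0]])

```text
clock: 28.2
eef_pos: [0.5653, -0.0631, 0.3232]
tcp_rot: [-3.141, 0.0, 1.382]
force: [-0.3, -0.5, -0.4]
opening: 0.0302
grasp_force: 0.0
```

Run:
```python
from h import *
print(env.get_obs()["eef_pos"])
o=np.array([.5355,.0420,0]);a=-.19
R=np.array([[np.cos(a),-np.sin(a),0],[np.sin(a),np.cos(a),0],[0,0,1]])
old=cv2.imread("pics/w3.png")
c,im=snap("wrist","w4.png")
h=cv2.cvtColor(im,cv2.COLOR_BGR2HSV)
m=((h[...,1]<40)&(h[...,2]>120)).astype(np.uint8)
for P in([.03,.05,.101],[.03,-.05,.101],[-.03,-.05,.101],[-.03,.05,.101],[0,-.152,.073],[0,-.126,.112]):print(P,pix(c,R@P+o).round(1))
n,l,s,ce=cv2.connectedComponentsWithStats(m)
for k in range(1,n):
    if s[k,4]>500:
        w=(ray(c,np.argwhere(l==k)[:,::-1],.101)-o)@R
        print(s[k],[np.round(t,3) for t in cv2.minAreaRect((w[:,:2]*1000).astype(np.float32))])
b=np.hstack([cv2.resize(im[0:200,150:450],(480,320)),cv2.resize(old[40:150,220:330],(320,320),interpolation=cv2.INTER_CUBIC)])
b=np.clip(b.astype(float)*1.0,0,255);b[:,480:]=np.clip(b[:,480:]*2.5,0,255);cv2.imwrite("pics/y.png",b)
```

```text
[ 0.5652818  -0.06305679  0.32315292]
[0.03, 0.05, 0.101] [[292.1  10.6]]
[0.03, -0.05, 0.101] [[294.  118.8]]
[-0.03, -0.05, 0.101] [[236.6 118.8]]
[-0.03, 0.05, 0.101] [[228.7  10.4]]
[0, -0.152, 0.073] [[272.1 201.8]]
[0, -0.126, 0.112] [[267.1 191.3]]
[  343     0   140   190 20492] [array([144.37 , -33.951]), array([185.201, 127.371]), np.float64(89.848)]
[ 504    0   50  137 3192] [array([261.97 ,  -4.939]), array([125.973,  23.498]), np.float64(89.477)]
[ 587    0   39  309 8503] [array([ 366.701, -110.154]), array([ 28.754, 352.207]), np.float64(13.707)]
[ 231   13   70  107 6815] [array([ 4.334, -1.13 ]), array([65.909, 98.136]), np.float64(0.095)]
[ 500  339   73   40 1860] [array([ 350.409, -367.82 ]), array([90.586, 60.696]), np.float64(15.828)][ WARN:0@0.934] global loadsave.cpp:1063 imwrite_ Unsupported depth image for selected encoder is fallbacked to CV_8U.
```

View pics/y.png

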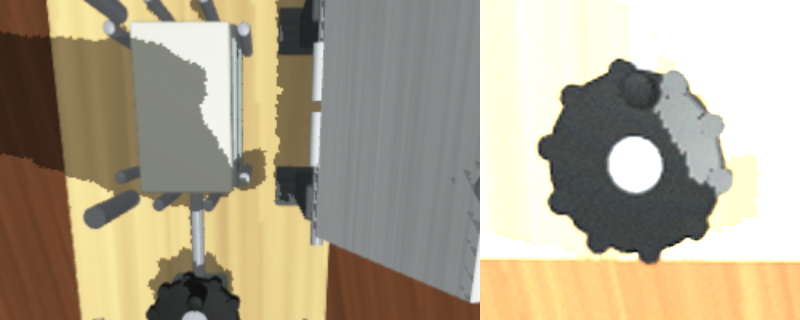

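The stack sits square on the platform between the pins, about 1 mm off. The pin's cap shows at about (272,186) in the current frame.

Run:
```python
from h import *
o=np.array([.5355,.0420,0]);a=-.19
R=np.array([[np.cos(a),-np.sin(a),0],[np.sin(a),np.cos(a),0],[0,0,1]])
c=env.get_calibration("wrist");im=cv2.imread("pics/w4.png")
h=cv2.cvtColor(im,cv2.COLOR_BGR2HSV)[...,2]
p=ray(c,[(271.9,185.6)],.112);print(p,(p-o)@R)
```

```text
[[ 0.51819444 -0.07708478  0.112     ]] [[ 0.00549609 -0.12021007  0.112     ]]
```

apply_moves(motion=[[0.03,0.022,0.015,0.022,0,0,0],[0.03,0.022,0.015,0,0,0,0],[0.03,0.022,0.015,0,0,0,0],[0.03,0.022,0.016,0,0,0,0],[0.03,0.023,0.016,0,0,0,0],[0.03,0,0,0,0,0,0],[0.03,0,0,0,0,0,0]])

```text
clock: 29.12
eef_pos: [0.6759, 0.012, 0.3451]
tcp_rot: [-3.141, 0.001, 1.379]
force: [-0.2, -0.2, 0.4]
opening: 0.03
grasp_force: 0.0
```

apply_moves(motion=[[0.03,0,0.001,-0.03,0,0,0],[0.03,0,0,-0.03,0,0,0],[0.03,0,0,0,0,0,0],[0,0,0,0,0,0,0],[0,0,0,0,0,0,0],[0,0,0,0,0,0,0]])

```text
clock: 29.88
eef_pos: [0.6773, 0.0136, 0.2867]
tcp_rot: [3.139, 0.0, 1.38]
force: [1.5, -3.1, 4.1]
opening: 0.0093
grasp_force: 59.0
```

apply_moves(motion=[[0,-0.0175,0.0034,0.005,0,0,0],[0,-0.018,0.0034,0.0033,0,0,0],[0,-0.018,0.0035,0.0014,0,0,0],[0,-0.0182,0.0035,-0.0004,0,0,0],[0,-0.018,0.0035,-0.0022,0,0,0],[0,-0.0178,0.0034,-0.004,0,0,0],[0,-0.0172,0.0033,-0.0059,0,0,0],[0,-0.0166,0.0032,-0.0075,0,0,0],[0,-0.0158,0.003,-0.0092,0,0,0],[0,-0.0147,0.0028,-0.0108,0,0,0],[0,0,0,0,0,0,0]])

```text
clock: 31.25
eef_pos: [0.503, 0.0486, 0.2548]
tcp_rot: [-3.139, -0.001, 1.382]
force: [-5.2, 2.3, 5.7]
opening: 0.0094
grasp_force: 61.3
```

apply_moves(motion=[[0,-0.0137,0.0026,-0.0122,0,0,0],[0,-0.0124,0.0024,-0.0135,0,0,0],[0,-0.011,0.0021,-0.0147,0,0,0],[0,-0.0095,0.0018,-0.0158,0,0,0],[0,-0.0079,0.0015,-0.0167,0,0,0],[0,-0.006,0.0012,-0.0173,0,0,0],[0,-0.0045,0.001,-0.0179,0,0,0],[0,-0.002,0.0005,-0.0183,0,0,0],[0,0,0,0,0,0,0]])

```text
clock: 32.38
eef_pos: [0.4382, 0.0613, 0.1281]
tcp_rot: [-3.14, -0.0, 1.381]
force: [-0.5, 4.6, -0.2]
opening: 0.0097
grasp_force: 61.7
```

apply_moves(motion=[[0,-0.001,0,-0.01,0,0,0],[0,0,0,-0.006,0,0,0],[0,0,0,0,0,0,0]])

```text
clock: 32.75
eef_pos: [0.4374, 0.0613, 0.1126]
tcp_rot: [3.141, -0.001, 1.381]
force: [1.4, 5.6, -1.5]
opening: 0.0097
grasp_force: 60.5
```

apply_moves(motion=[[0,0,0,-0.0015,0,0,0],[0,0,0,0,0,0,0]])

```text
clock: 33.0
eef_pos: [0.4374, 0.0613, 0.1122]
tcp_rot: [3.14, -0.002, 1.381]
force: [-2.5, 5.3, 21.1]
opening: 0.01
grasp_force: 62.9
```

apply_moves(motion=[[0.028,0,0,0,0,0,0],[0.028,0,0,0,0,0,0],[0.028,0,0,0.04,0,0,0],[0.028,0,0,0.05,0,0,0],[0.05,0.02,0.01,0.05,0,0,0],[0.05,0.035,0.015,0,0,0,0],[0.05,0.035,0.015,0,0,0,0],[0.05,0.035,0.015,0,0,0,0],[0.05,0,0,0,0,0,0],[0.05,0,0,0,0,0,0]])

```text
clock: 34.25
eef_pos: [0.5609, 0.1148, 0.2505]
tcp_rot: [-3.14, 0.001, 1.38]
force: [-1.0, -0.3, -0.4]
opening: 0.0496
grasp_force: 0.0
```

Run:
```python
from h import *
print(env.get_obs()["eef_pos"])
o=np.array([.5355,.0420,0]);a=-.19
R=np.array([[np.cos(a),-np.sin(a),0],[np.sin(a),np.cos(a),0],[0,0,1]])
c,im=snap("wrist","w5.png")
for ph in(.95,):
  print(pix(c,R@[0,.108+.124*np.sin(ph),.04+.124*np.cos(ph)]+o).round(1))
h=cv2.cvtColor(im,cv2.COLOR_BGR2GRAY)
m=(h<40).astype(np.uint8)
n,l,s,ce=cv2.connectedComponentsWithStats(m)
for k in range(1,n):
    if s[k,4]>150:
        p=ray(c,[ce[k]],.112);print(s[k],ce[k].round(1),((p-o)@R).round(4))
# leaf edges (shut?): white top
hsv=cv2.cvtColor(im,cv2.COLOR_BGR2HSV);m=((hsv[...,1]<40)&(hsv[...,2]>120)).astype(np.uint8)
print("leaf pred",[pix(c,R@P+o)[0].round().tolist() for P in([-.065,.075,.128],[.079,.075,.128])])
for n in("scene","top"):
    c,i=snap(n);cv2.imwrite(f"pics/{n}5.png",i)
    print(n,pix(c,R@[0,.2089,.1121]+o))
```

```text
[0.56092637 0.11483274 0.25052917]
[[296.7  11.3]]
[ 273    1   44   59 1673] [295.6  28.6] [[-0.001   0.1976  0.112 ]]
[ 220   22   68   74 2435] [250.5  60.9] [[-0.0358  0.1755  0.112 ]]
[200  25  34  70 753] [216.5  59. ] [[-0.0617  0.1768  0.112 ]]
[   53    29   162   105 10825] [141.1  80.1] [[-0.1214  0.1616  0.112 ]]
[   0   39   60   91 3296] [22.1 88.5] [[-0.2144  0.1551  0.112 ]]
[475 163  40 103 410] [487.6 200.9] [[0.1638 0.0621 0.112 ]]
[371 171  26  22 412] [382.7 180.6] [[0.0715 0.0806 0.112 ]]
[199 174  16  56 388] [206.2 197.4] [[-0.0811  0.0655  0.112 ]]
[529 185  45  27 427] [551.4 197. ] [[0.2178 0.0657 0.112 ]]
[509 205  61  33 518] [537.8 220.2] [[0.2109 0.044  0.112 ]]
[513 232  30  23 176] [527.8 243. ] [[0.2068 0.0215 0.112 ]]
[   53   257   519   143 31650] [312.4 356.6] [[ 0.0111 -0.1089  0.112 ]]
leaf pred [[219.0, 193.0], [395.0, 193.0]]
scene [[388.64033319 234.04648687]]
top [[261.68018208 203.13733514]]
```

Run:
```python
from h import *
from scipy.optimize import least_squares
o=np.array([.5355,.0420,0]);a=-.19
R=np.array([[np.cos(a),-np.sin(a),0],[np.sin(a),np.cos(a),0],[0,0,1]])
cs=[];ob=[]
for n,u,v in(("scene",384,230),("top",264.6,203)):
    im=cv2.imread(f"pics/{n}0.png");g=cv2.cvtColor(im,cv2.COLOR_BGR2GRAY)
    x0,y0=int(u)-9,int(v)-9;w=g[y0:y0+19,x0:x0+19];m=(w<38).astype(np.uint8)
    k,l,s,ce=cv2.connectedComponentsWithStats(m);j=1+np.argmax(s[1:,4]);print(n,s[j],ce[j]+[x0,y0])
    cs.append(env.get_calibration(n));ob.append(ce[j]+[x0,y0])
w=env.get_calibration("wrist");im=cv2.imread("pics/w5.png");g=cv2.cvtColor(im,cv2.COLOR_BGR2GRAY)
print([(r,np.where(g[r,260:330]<40)[0][[0,-1]]+260) for r in range(1,60,6) if (g[r,260:330]<40).any()])
f=lambda p:np.concatenate([pix(c,R@p+o)[0]-b for c,b in zip(cs,ob)])
r=least_squares(f,[0,.2,.11]);print(r.x.round(4),r.fun.round(2))
cv2.imwrite("pics/bz.png",np.hstack([cv2.resize(im[0:120,200:400],(500,300)),cv2.resize(cv2.imread("pics/scene5.png")[190:260,310:410],(429,300),interpolation=cv2.INTER_CUBIC)])[:, :800])
```

```text
Traceback (most recent call last):
ValueError: attempt to get argmax of an empty sequence
```

Run:
```python
from h import *
from scipy.optimize import least_squares
o=np.array([.5355,.0420,0]);a=-.19
R=np.array([[np.cos(a),-np.sin(a),0],[np.sin(a),np.cos(a),0],[0,0,1]])
cs=[];ob=[]
for n,u,v in(("scene",384,230),("top",264.6,203)):
    im=cv2.imread(f"pics/{n}0.png");g=cv2.cvtColor(im,cv2.COLOR_BGR2GRAY).astype(int)
    x0,y0=int(u)-9,int(v)-8;w=g[y0:y0+15,x0:x0+19];print(n,x0,y0);print(w)
    cs.append(env.get_calibration(n))
im=cv2.imread("pics/w5.png");g=cv2.cvtColor(im,cv2.COLOR_BGR2GRAY)
print([(r,(np.where(g[r,260:330]<40)[0][[0,-1]]+260).tolist()) for r in range(1,60,6) if (g[r,260:330]<40).any()])
```

```text
scene 375 222
[[243 231 221 220 237 246 248 249 245 217 145 105 103 100 107 108 106 106
  106]
 [238 221 214 215 218 240 245 246 250 251 228 123 101 106 103 103 106 105
  104]
 [239 217 203 197 179 228 243 245 249 247 191 113 108 113 110 106 102 103
  102]
 [248 248 242 246 247 246 243 246 240 189 126 102 109 109 112 108 108 103
  108]
 [248 248 248 249 246 247 245 239 158  74  64  61  69  80 104 110 106 108
  105]
 [247 250 244 241 242 250 248 165  55  61  71  75  73  63  90 108 110 108
  113]
 [245 217 174 165 160 216 149  59  65  79  87  78  71  70  78  99 110 113
  109]
 [237 200 156  88  51  56  56  61  71  78  93  86  73  73  66  79 104 112
  105]
 [219 190 122  56  67  66  67  73  75  73  83  80  71  70  61  72 112 110
  110]
 [183 192 125  54  67  67  68  68  71  70  75  72  69  72  58  81 107 115
  109]
 [166 186 128  61  63  67  61  68  70  78  63  70  64  69  60  91 110 119
  118]
 [189 172 153 108  80  73  85  73  63  67  67  65  60  65  73 111 110 111
  112]
 [238 159 170 174 148 115 123 108  77  71  64  68  63  80 109 115 111 112
  115]
 [220 144 110 147 170 136 117 115
[... 836 characters left out ...]
 71  73  78  89 108 126 121
  107]
 [ 98  97  97  98  94  82  71  69  73  72  70  69  70  71  76  94 127 138
  115]
 [ 97  98  98  97  97  90  77  70  69  70  71  70  70  70  73  97 135 150
  135]
 [ 98  98  99  99 100  98  91  80  76  78  82  82  79  79  89 112 141 153
  155]
 [100 100 101 101 102 102 100  97  96  97  99  99  97 103 115 128 137 133
  140]
 [100 101 100 101 101 101 101 101 103 103 103 103 103 108 113 118 116 112
  114]
 [101 101 101 102 102 102 101 102 103 103 102 102 103 104 107 105 105 104
  103]]
[(1, [297, 298]), (7, [286, 310]), (13, [276, 314]), (19, [275, 316]), (25, [277, 315]), (31, [260, 314]), (37, [260, 310]), (43, [260, 308]), (49, [260, 307]), (55, [260, 307])]
```

Run:
```python
from h import *
from scipy.optimize import least_squares
o=np.array([.5355,.0420,0]);a=-.19
R=np.array([[np.cos(a),-np.sin(a),0],[np.sin(a),np.cos(a),0],[0,0,1]])
O=[("scene",386,230.5,1),("top",263.3,203,1),("wrist",295.5,20.5,.25)]
f=lambda p:np.concatenate([(pix(env.get_calibration(n),R@p+o)[0]-[u,v])*w for n,u,v,w in O])
r=least_squares(f,[0,.2,.11]);print(r.x.round(4),r.fun.round(2),R@r.x+o)
for yz in(([0,.2089,.1121]),):print(f(np.array(yz)).round(2))
```

```text
[1.000e-04 2.012e-01 1.216e-01] [ 0.51 -0.02  0.17 -0.05  0.24  0.29] [0.57359168 0.23958383 0.12158705]
[ 2.64  3.55 -1.62  0.14  0.31 -2.12]
```

The bolt's tilt fits the 0.12 rad offset: the ball is at jig (0, 201, 122), and its resting tilt is -0.12. Grasping the ball.

apply_moves(motion=[[0.05,0.004,0.042,0,0,0,0],[0.05,0.004,0.042,0,0,0,0],[0.05,0.0045,0.041,0,0,0,0],[0.05,0,0,-0.04,0,0,0],[0.05,0,0,-0.05,0,0,0],[0.05,0,0,-0.035,0,0,0],[0.05,0,0,-0.02,0,0,0],[0.05,0,0,0,0,0,0],[0.0,0,0,0,0,0,0],[0.0,0,0,0,0,0,0],[0,0,0,0,0,0,0]])

```text
clock: 35.78
eef_pos: [0.575, 0.2407, 0.1075]
tcp_rot: [3.14, -0.001, 1.38]
force: [-1.5, -1.0, 6.7]
opening: 0.0229
grasp_force: 58.5
```

apply_moves(motion=[[0,-0.0016,-0.0085,0.0089,0,0,0],[0,-0.0018,-0.0093,0.008,0,0,0],[0,-0.0019,-0.01,0.007,0,0,0],[0,-0.0021,-0.0107,0.006,0,0,0],[0,-0.0022,-0.0112,0.0048,0,0,0],[0,0,0,0,0,0,0]])

```text
clock: 36.52
eef_pos: [0.5644, 0.1883, 0.1409]
tcp_rot: [3.142, 0.002, 1.378]
force: [5.1, -3.6, -5.3]
opening: 0.0215
grasp_force: 63.1
```

apply_moves(motion=[[0,-0.0022,-0.0116,0.0036,0,0,0],[0,-0.0023,-0.012,0.0025,0,0,0],[0,-0.0023,-0.0121,0.0012,0,0,0],[0,-0.0023,-0.0122,0,0,0,0],[0,0,0,0,0,0,0]])

```text
clock: 37.15
eef_pos: [0.5545, 0.1416, 0.1479]
tcp_rot: [-3.14, 0.001, 1.379]
force: [-0.1, -0.0, 0.8]
opening: 0.0002
grasp_force: 0.0
```

apply_moves(motion=[[0.0,0,0,0.05,0,0,0],[0.0,0,0,0.05,0,0,0],[0.05,0,-0.03,0,0,0,0],[0.05,0,-0.03,0,0,0,0],[0.05,0,0,0,0,0,0]])

```text
clock: 37.78
eef_pos: [0.555, 0.0811, 0.2483]
tcp_rot: [-3.141, 0.0, 1.378]
force: [-0.2, 0.5, -0.4]
opening: 0.05
grasp_force: 0.0
```

```bash
cat >> h.py <<'E'
o=np.array([.5355,.0420,0]);a=-.19
R=np.array([[np.cos(a),-np.sin(a),0],[np.sin(a),np.cos(a),0],[0,0,1]])
def bolt():
    for n,r in(("scene",4),("wrist",14)):
        c,im=snap(n);g=cv2.cvtColor(im,cv2.COLOR_BGR2GRAY)
        out=[]
        for t in(.83,.7,.5,.3,.15,0,-.06,-.12):
            u,v=pix(c,R@[0,.108+.124*np.sin(t),.04+.124*np.cos(t)]+o)[0]
            if 0<u<640 and 0<v<400:
                m=cv2.circle(np.zeros_like(g),(int(round(u)),int(round(v))),r,255,-1);out.append((t,int(u),int(v),round(cv2.mean(g,m)[0])))
        print(n,out)
E
python3 -c "
from h import *
bolt();print(env.get_obs()['eef_pos'])"
```

```text
scene [(0.83, 386, 229, 61), (0.7, 382, 224, 115), (0.5, 376, 217, 110), (0.3, 369, 211, 99), (0.15, 364, 207, 122), (0, 358, 204, 116), (-0.06, 356, 202, 133), (-0.12, 353, 201, 152)]
wrist [(0.5, 293, 15, 86), (0.3, 293, 53, 92), (0.15, 293, 84, 110), (0, 293, 114, 118), (-0.06, 294, 126, 120), (-0.12, 294, 137, 122)]
[0.55525545 0.08362092 0.24787262]
```

The bolt fell back to its stop because the grip on the ball was too shallow. I'll retry with a deeper grip.

apply_moves(motion=[[0.05,0.0045,0.039,0,0,0,0],[0.05,0.0045,0.039,0,0,0,0],[0.05,0.005,0.04,0,0,0,0],[0.05,0.005,0.04,0,0,0,0],[0.05,0,0,-0.04,0,0,0],[0.05,0,0,-0.05,0,0,0],[0.05,0,0,-0.035,0,0,0],[0.05,0,0,-0.02,0,0,0],[0.05,0,0,-0.006,0,0,0],[0.05,0,0,0,0,0,0],[0.0,0,0,0,0,0,0],[0.0,0,0,0,0,0,0],[0,0,0,0,0,0,0]])

```text
clock: 39.5
eef_pos: [0.5752, 0.2415, 0.0982]
tcp_rot: [3.14, -0.001, 1.381]
force: [0.1, 0.2, 7.6]
opening: 0.0236
grasp_force: 58.4
```

apply_moves(motion=[[0,-0.0016,-0.0085,0.0089,0,0,0],[0,-0.0018,-0.0093,0.008,0,0,0],[0,-0.0019,-0.01,0.007,0,0,0],[0,-0.0021,-0.0107,0.006,0,0,0],[0,-0.0022,-0.0112,0.0048,0,0,0],[0,-0.0022,-0.0116,0.0036,0,0,0],[0,0,0,0,0,0,0]])

```text
clock: 40.38
eef_pos: [0.5621, 0.178, 0.1355]
tcp_rot: [-3.14, 0.001, 1.379]
force: [-0.5, -0.6, 0.5]
opening: 0.0003
grasp_force: 0.0
```

apply_moves(motion=[[0.0,0,0,0.055,0,0,0],[0.0,0,0,0.055,0,0,0],[0.05,0,-0.01,0.02,0,0,0],[0.05,0,0,0,0,0,0],[0.05,0,0,0,0,0,0]])

```text
clock: 41.0
eef_pos: [0.562, 0.1704, 0.2643]
tcp_rot: [-3.14, 0.0, 1.381]
force: [-0.8, 0.1, -0.1]
opening: 0.05
grasp_force: 0.0
```

Run:
```python
from h import *
bolt();print(env.get_obs()['eef_pos'])
c,im=snap("wrist");cs,ims=snap("scene")
for t in(.83,):
    p=pix(c,R@[0,.108+.124*np.sin(t),.04+.124*np.cos(t)]+o)[0];print(p)
x,y=[int(t) for t in p]
y0=max(0,y-60)
A=cv2.resize(im[y0:y0+120,x-60:x+60],(400,400),interpolation=cv2.INTER_CUBIC)
B=cv2.resize(ims[180:260,320:400],(400,400),interpolation=cv2.INTER_CUBIC)
cv2.imwrite("pics/z.png",np.hstack([A,B]));print(x-60,y0)
```

```text
scene [(0.83, 386, 229, 66), (0.7, 382, 224, 174), (0.5, 376, 217, 178), (0.3, 369, 211, 142), (0.15, 364, 207, 127), (0, 358, 204, 118), (-0.06, 356, 202, 147), (-0.12, 353, 201, 192)]
wrist [(0.83, 310, 102, 29), (0.7, 310, 119, 44), (0.5, 310, 148, 111), (0.3, 310, 180, 105), (0.15, 310, 205, 161), (0, 310, 228, 195), (-0.06, 310, 236, 222), (-0.12, 310, 245, 243)]
[0.56206534 0.17025407 0.26394048]
[310.15437778 102.49871224]
250 42
```

View pics/z.png

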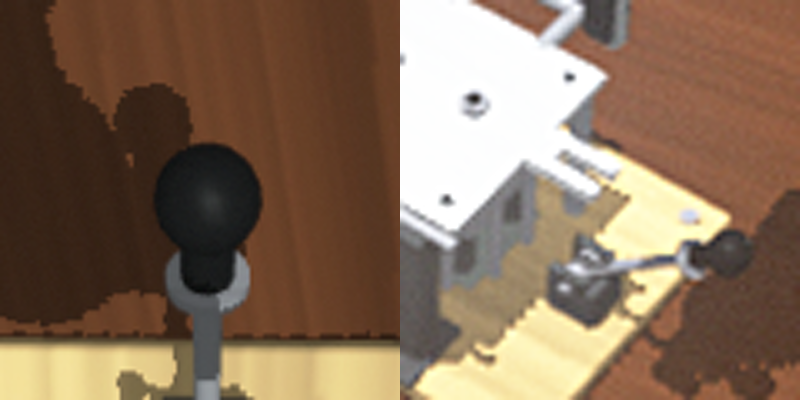

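The wrist crop puts the ball at (312,101), within 2 mm of prediction, and the leaf is shut. The grip estimate was fine but the ball still slips, so I'll push the bolt up from outside with closed fingers instead.

apply_moves(motion=[[0,0.006,0.034,0,0,0,0],[0,0.006,0.034,0,0,0,0],[0,0.006,0.034,0,0,0,0],[0,0,0,-0.05,0,0,0],[0,0,0,-0.05,0,0,0],[0,0,0,-0.035,0,0,0],[0,0,0,-0.019,0,0,0],[0,-0.0019,-0.0098,0,0,0,0],[0,-0.0016,-0.0085,0.0089,0,0,0],[0,-0.0018,-0.0093,0.008,0,0,0],[0,-0.0019,-0.01,0.007,0,0,0],[0,-0.0021,-0.0107,0.006,0,0,0],[0,0,0,0,0,0,0]])

```text
clock: 42.82
eef_pos: [0.5717, 0.2221, 0.1421]
tcp_rot: [3.141, -0.0, 1.379]
force: [1.1, 1.3, -0.3]
opening: 0.0
grasp_force: 0.2
```

```bash
python3 -c "
from h import *
bolt();print(env.get_obs()['eef_pos'])"
```

```text
scene [(0.83, 386, 229, 107), (0.7, 382, 224, 140), (0.5, 376, 217, 79), (0.3, 369, 211, 131), (0.15, 364, 207, 128), (0, 358, 204, 119), (-0.06, 356, 202, 148), (-0.12, 353, 201, 193)]
wrist [(0.83, 309, 225, 123), (0.7, 309, 256, 105), (0.5, 309, 309, 47), (0.3, 309, 363, 68)]
[0.57154493 0.22347655 0.14129579]
```

It's working; the bolt is now at about 0.5.

apply_moves(motion=[[0,-0.0022,-0.0112,0.0048,0,0,0],[0,-0.0022,-0.0116,0.0036,0,0,0],[0,-0.0023,-0.012,0.0025,0,0,0],[0,-0.0023,-0.0121,0.0012,0,0,0],[0,-0.0023,-0.0122,0,0,0,0],[0,-0.0018,-0.0095,0,0,0,0],[0,-0.0014,-0.0075,0,0,0,0],[0,0,0,0,0,0,0]])

```text
clock: 43.92
eef_pos: [0.5587, 0.1564, 0.1536]
tcp_rot: [3.14, -0.01, 1.387]
force: [4.6, 28.7, -5.2]
opening: -0.0002
grasp_force: 14.3
```

```bash
python3 -c "
from h import *
bolt();print(env.get_obs()['eef_pos'])"
```

```text
scene [(0.83, 386, 229, 73), (0.7, 382, 224, 127), (0.5, 376, 217, 179), (0.3, 369, 211, 142), (0.15, 364, 207, 125), (0, 358, 204, 78), (-0.06, 356, 202, 76), (-0.12, 353, 201, 78)]
wrist [(0.83, 310, 86, 97), (0.7, 310, 112, 95), (0.5, 309, 162, 122), (0.3, 309, 218, 117), (0.15, 309, 260, 92), (0, 309, 298, 68), (-0.06, 309, 311, 40), (-0.12, 309, 324, 34)]
[0.55865672 0.15637141 0.15358041]
```

apply_moves(motion=[[0,0.0025,0.013,0,0,0,0],[0,0.004,0.02,0,0,0,0],[0,0,0,0.04,0,0,0],[0,0,0,0.04,0,0,0],[0,0,0,0,0,0,0]])

```text
clock: 44.65
eef_pos: [0.5651, 0.1807, 0.236]
tcp_rot: [3.137, -0.002, 1.38]
force: [0.1, 0.7, -0.2]
opening: -0.0001
grasp_force: 0.0
```

```bash
python3 -c "
from h import *
bolt();print(env.get_obs()['eef_pos'])
c,im=snap('top');g=cv2.cvtColor(im,cv2.COLOR_BGR2GRAY)
for t in(.83,0,-.06,-.12):
  u,v=pix(c,R@[0,.108+.124*np.sin(t),.04+.124*np.cos(t)]+o)[0];print(t,u,v)
"
```

```text
scene [(0.83, 386, 229, 100), (0.7, 382, 224, 188), (0.5, 376, 217, 179), (0.3, 369, 211, 142), (0.15, 364, 207, 126), (0, 358, 204, 98), (-0.06, 356, 202, 87), (-0.12, 353, 201, 76)]
wrist [(0.83, 309, 120, 51), (0.7, 309, 139, 78), (0.5, 309, 172, 146), (0.3, 309, 208, 110), (0.15, 309, 234, 146), (0, 309, 259, 79), (-0.06, 309, 268, 78), (-0.12, 309, 277, 77)]
[0.56333742 0.18068199 0.23324374]
0.83 263.86695610745466 202.93425575335743
0 288.5610826957946 205.35793481763434
-0.06 290.6966991447351 205.77130565445697
-0.12 292.83260773641103 206.20987553846322
```

Bolt is resting in the slot. Now the knob crank pin.

apply_moves(motion=[[0.045,-0.006,-0.033,0,0,0,0],[0.045,-0.006,-0.033,0,0,0,0],[0.045,-0.006,-0.033,0,0,0,0],[0.045,-0.006,-0.033,0,0,0,0],[0.045,-0.006,-0.033,0,0,0,0],[0.045,-0.006,-0.033,0,0,0,0],[0.045,-0.006,-0.033,0,0,0,0],[0.045,-0.006,-0.033,0,0,0,0],[0.045,0,0,0,0,0,0],[0.045,0,0,0,0,0,0]])

```text
clock: 46.05
eef_pos: [0.5152, -0.0831, 0.2325]
tcp_rot: [-3.14, 0.0, 1.38]
force: [-0.0, 0.6, 0.2]
opening: 0.0451
grasp_force: 0.0
```

```bash
python3 -c "
from h import *
print(env.get_obs()['eef_pos']);snap('scene','ref0.png')
c,im=snap('top');g=cv2.cvtColor(im,cv2.COLOR_BGR2GRAY)
print(pix(c,[.5068,-.1073,.073]),pix(c,[.516,-.083,.112]))"
```

```text
[ 0.51524318 -0.08308509  0.23252411]
[[361.04834262 223.81712702]] [[355.16562    219.42677028]]
```

apply_moves(motion=[[0.045,0.001,0,-0.05,0,0,0],[0.045,0,0,-0.05,0,0,0],[0.045,0,0,-0.02,0,0,0],[0.045,0,0,-0.01,0,0,0],[0.045,0,0,-0.01,0,0,0],[0.045,0,0,-0.01,0,0,0],[0.045,0,0,0,0,0,0],[0,0,0,0,0,0,0],[0,0,0,0,0,0,0],[0,0,0,0,0,0,0]])

```text
clock: 47.4
eef_pos: [0.5164, -0.0836, 0.0839]
tcp_rot: [3.141, -0.0, 1.38]
force: [-1.7, 0.6, 4.3]
opening: 0.0098
grasp_force: 58.5
```

Pin held. First a half turn clockwise.

apply_moves(motion=[[0,0.0085,-0.0056,0,0,0,0],[0,0.0057,-0.0084,0,0,0,0],[0,0.0021,-0.0099,0,0,0,0],[0,-0.0019,-0.01,0,0,0,0],[0,-0.0056,-0.0085,0,0,0,0],[0,-0.0084,-0.0057,0,0,0,0],[0,-0.0099,-0.0021,0,0,0,0],[0,-0.01,0.0019,0,0,0,0],[0,0,0,0,0,0,0]])

```text
clock: 48.52
eef_pos: [0.4978, -0.1322, 0.0839]
tcp_rot: [3.139, 0.0, 1.38]
force: [1.2, -1.0, 3.4]
opening: 0.0098
grasp_force: 58.8
```

apply_moves(motion=[[0,-0.0085,0.0056,0,0,0,0],[0,-0.0057,0.0084,0,0,0,0],[0,-0.0021,0.0099,0,0,0,0],[0,0.0019,0.01,0,0,0,0],[0,0.0056,0.0085,0,0,0,0],[0,0.0084,0.0057,0,0,0,0],[0,0.0099,0.0021,0,0,0,0],[0,0.01,-0.0019,0,0,0,0],[0,0.0085,-0.0056,0,0,0,0],[0,0.0057,-0.0084,0,0,0,0],[0,0.0021,-0.0099,0,0,0,0],[0,-0.0019,-0.01,0,0,0,0],[0,0,0,0,0,0,0]])

```text
clock: 50.15
eef_pos: [0.53, -0.1173, 0.0838]
tcp_rot: [-3.14, -0.001, 1.38]
force: [-2.4, 1.3, 9.6]
opening: 0.0097
grasp_force: 59.9
```

```bash
cat >> h.py <<'E'
# scene ROI around leaf/handle; leaf lift fitted as vertical hinge rotation via ECC translation near the handle & bolt ear
def lift(tag):
    c,im=snap("scene",tag+".png")
def cmp(t0,t1):
    c=env.get_calibration("scene");A,B=[cv2.cvtColor(cv2.imread(f"pics/{t}.png"),cv2.COLOR_BGR2GRAY).astype(np.float32) for t in(t0,t1)]
    for nm,P in dict(handle=[-.1,0,.124],corner=[-.065,.06,.128],bench=[-.02,.15,.015]).items():
        u,v=pix(c,R@P+o)[0].astype(int);s=np.s_[v-13:v+14,u-13:u+14]
        r,w=cv2.findTransformECC(A[s],B[s],np.eye(2,3,dtype=np.float32),cv2.MOTION_TRANSLATION,(3,200,1e-6),None,3)
        up=pix(c,R@(np.array(P)+[0,0,.001])+o)[0]-pix(c,R@P+o)[0]
        print(nm,"shift px",w[:,2].round(3),"cc",round(r,4),"mm up",round(float(w[:,2]@up/(up@up)),2))
E
python3 -c "
from h import *
lift('L0');lift('L0b');cmp('L0','L0b');cmp('ref0','L0');print(env.get_obs()['eef_pos'])"
```

```text
handle shift px [-0.     0.005] cc 0.9998 mm up -0.02
corner shift px [-0.008 -0.005] cc 0.9999 mm up 0.02
bench shift px [ 0.01  -0.028] cc 0.9999 mm up 0.13
handle shift px [-0.061 -0.068] cc 0.9489 mm up 0.27
corner shift px [0.012 0.011] cc 0.9987 mm up -0.04
bench shift px [0.001 0.009] cc 0.9999 mm up -0.04
[ 0.52998841 -0.11718146  0.08379411]
```

apply_moves(motion=[[0,-0.0056,-0.0085,0,0,0,0],[0,-0.0084,-0.0057,0,0,0,0],[0,0,0,0,0,0,0]])

```text
clock: 50.62
eef_pos: [0.5167, -0.1311, 0.0838]
tcp_rot: [-3.141, -0.001, 1.381]
force: [-1.0, 2.6, 8.1]
opening: 0.0097
grasp_force: 59.6
```

```bash
python3 -c "
from h import *
lift('L1');cmp('L0','L1')"
```

```text
handle shift px [-0.154 -0.057] cc 0.9555 mm up 0.21
corner shift px [ 0.024 -0.028] cc 0.9953 mm up 0.12
bench shift px [ 0.002 -0.015] cc 0.9999 mm up 0.07
```

apply_moves(motion=[[0,-0.0099,-0.0021,0,0,0,0],[0,0,0,0,0,0,0]])

```text
clock: 50.92
eef_pos: [0.5075, -0.1334, 0.0838]
tcp_rot: [3.141, -0.001, 1.381]
force: [0.8, 2.1, 6.9]
opening: 0.0097
grasp_force: 59.3
```

```bash
python3 -c "
from h import *
lift('L2');cmp('L0','L2')"
```

```text
handle shift px [-0.152 -0.01 ] cc 0.9502 mm up 0.02
corner shift px [ 0.004 -0.019] cc 0.9935 mm up 0.08
bench shift px [ 0.014 -0.02 ] cc 0.9999 mm up 0.1
```

apply_moves(motion=[[0,-0.01,0.0019,0,0,0,0],[0,0,0,0,0,0,0]])

```text
clock: 51.22
eef_pos: [0.4979, -0.1322, 0.0839]
tcp_rot: [3.14, 0.0, 1.38]
force: [2.3, 0.8, 6.3]
opening: 0.0099
grasp_force: 59.3
```

```bash
python3 -c "
from h import *
lift('L3');cmp('L2','L3')"
```

```text
handle shift px [-0.008 -0.013] cc 0.9973 mm up 0.05
corner shift px [-0.014 -0.024] cc 0.9987 mm up 0.1
bench shift px [-0.017  0.018] cc 0.9999 mm up -0.09
```

apply_moves(motion=[[0,-0.0085,0.0056,0,0,0,0],[0,0,0,0,0,0,0]])

```text
clock: 51.52
eef_pos: [0.489, -0.1272, 0.0838]
tcp_rot: [3.14, 0.001, 1.38]
force: [1.6, -3.7, 8.7]
opening: 0.0096
grasp_force: 59.5
```

```bash
python3 -c "
from h import *
lift('L4');cmp('L3','L4')"
```

```text
handle shift px [-0.006 -0.011] cc 0.9992 mm up 0.05
corner shift px [-0.007 -0.03 ] cc 0.9997 mm up 0.12
bench shift px [ 0.006 -0.006] cc 0.9999 mm up 0.03
```

apply_moves(motion=[[0,-0.0057,0.0084,0,0,0,0],[0,0,0,0,0,0,0]])

```text
clock: 51.82
eef_pos: [0.4826, -0.1191, 0.0838]
tcp_rot: [3.141, 0.001, 1.379]
force: [-0.8, -4.4, 10.8]
opening: 0.0097
grasp_force: 60.0
```

```bash
python3 -c "
from h import *
lift('L5');cmp('L4','L5')"
```

```text
handle shift px [ 0.067 -0.503] cc 0.9965 mm up 2.07
corner shift px [ 0.114 -0.356] cc 0.9879 mm up 1.48
bench shift px [-0.027 -0.032] cc 0.9992 mm up 0.13
```

Contact is at about L4; L5 lifts the leaf roughly 0.8 mm, so I'll turn back about 18°.

apply_moves(motion=[[0,0.0044,-0.0067,0,0,0,0],[0,0,0,0,0,0,0],[0,0,0,0,0,0,0]])

```text
clock: 52.25
eef_pos: [0.4866, -0.1249, 0.0838]
tcp_rot: [-3.14, -0.0, 1.38]
force: [-2.8, -1.3, 12.7]
opening: 0.0095
grasp_force: 60.3
```

```bash
python3 -c "
from h import *
lift('L6');cmp('L4','L6')"
```

```text
handle shift px [ 0.018 -0.105] cc 0.9981 mm up 0.43
corner shift px [ 0.008 -0.09 ] cc 0.9993 mm up 0.37
bench shift px [-0.001 -0.008] cc 0.9999 mm up 0.04
```

apply_moves(motion=[[0.03,0,0,0,0,0,0],[0.03,0,0,0,0,0,0],[0.03,0,0,0.03,0,0,0],[0.03,0,0,0.05,0,0,0],[0.03,0,0,0.05,0,0,0],[0.03,-0.02,-0.04,0,0,0,0],[0.03,0,0,0,0,0,0],[0.03,0,0,0,0,0,0]])

```text
clock: 53.3
eef_pos: [0.467, -0.1643, 0.213]
tcp_rot: [-3.141, -0.0, 1.38]
force: [0.1, -0.0, 0.5]
opening: 0.0302
grasp_force: 0.0
```

```bash
python3 -c "
from h import *
lift('L7');cmp('L4','L7');cmp('ref0','L7');bolt()"
```

```text
handle shift px [ 0.067 -0.121] cc 0.955 mm up 0.51
corner shift px [-0.016 -0.191] cc 0.9799 mm up 0.78
bench shift px [-0.006 -0.015] cc 0.9999 mm up 0.07
handle shift px [-0.093 -0.21 ] cc 0.8717 mm up 0.84
corner shift px [ 0.02  -0.223] cc 0.9753 mm up 0.91
bench shift px [-0.003 -0.013] cc 0.9999 mm up 0.06
scene [(0.83, 386, 229, 107), (0.7, 382, 224, 189), (0.5, 376, 217, 179), (0.3, 369, 211, 143), (0.15, 364, 207, 127), (0, 358, 204, 99), (-0.06, 356, 202, 88), (-0.12, 353, 201, 77)]
wrist []
```

apply_moves(motion=[[0.045,0.024,0.04,0.01,0,0,0],[0.045,0.024,0.041,0.0095,0,0,0],[0.045,0,0,0,0,0,0],[0.045,0,0,0,0,0,0]])

```text
clock: 53.95
eef_pos: [0.5148, -0.0835, 0.2324]
tcp_rot: [-3.141, 0.001, 1.381]
force: [0.0, -0.4, -0.4]
opening: 0.045
grasp_force: 0.0
```

```bash
python3 -c "
from h import *
lift('L8');cmp('ref0','L8');print(env.get_obs()['eef_pos'])"
```

```text
handle shift px [ 0.009 -0.138] cc 0.996 mm up 0.57
corner shift px [ 0.003 -0.073] cc 0.999 mm up 0.3
bench shift px [-0.003 -0.009] cc 0.9998 mm up 0.04
[ 0.51451532 -0.08411189  0.23245071]
```

```bash
python3 -c "
from h import *
print(env.job_done())"
```

```text
the job is handed in; nothing more can be done
None
```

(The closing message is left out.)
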